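# Reset the locked jaw-gap knob of a bench tube sealer

## Robot

A 6-joint arm with a two-finger parallel gripper is mounted at the origin on the work surface. World frame = base frame: x ahead of the robot, y to its left, z up, the work surface at z = 0. Lengths are in m, angles in rad, forces in N, time in s.
With the tool pointing down it reaches from about 0.375 to 0.9 m from the base axis. Payload 3.1 kg.
Tool frame: the origin (TCP) lies where the fingers leave the gripper's body, on its centre line; the fingertips stand 70 mm ahead of it and the grasp point (between the pads) lies 51 mm ahead of it; z points along the fingers, y is the line along which they close (so a half turn about z gives the same grasp; the last joint's range is limited). The gripper opens to 87 mm and grips with 3 to 60 N. Pads are 19 mm wide; open, the fingers measure 117 mm over their backs; the gripper's body (75 mm by 190 mm) begins 51 mm behind the grasp point.
Start: joints at [-1.462, 0.527, 1.433, -0, 1.181, -0.178], TCP at [0.177, -0.599, 0.292] pointing down, gripper open.
Joint ranges: [-3.08, 3.08], [-0.75, 2.2], [0.22, 2.44], [-1.43, 4.57], [0, 2.65], [-2.85, 2.85]. Speed limits (rad/s): [2.79, 2.79, 3.14, 3.14, 3.14, 3.14].

## Interface

Orientations are given as a unit quaternion [x, y, z, w].
In Python, from rig import robot gives the robot as it stands.
- The arm moves only by the tool send_rows, never from a script. Its argument "deltas" is text: rows parted by semicolons, each of 7 numbers parted by spaces: the shift along the tool's x, y, z in mm, then the turn, a rotation vector about the tool's x, y, z in degrees, then the opening, from 0 (shut) to 1 (fully open). A call has 1 to 10 rows; each row shifts and turns the commanded pose from where the row before left it, along the tool's axes as they then stand; what a row does not reach is not made up. A row lasts 1/8 s, in which the tool goes at most 62.5 mm and 10.7 degrees, less where a joint would pass 70% of its speed; a pose out of reach is approached as far as the arm can. A call is refused whole if a number of a shift passes 62.5 or a number of a turn 10.7, either way. A call with a gripper value outside its range is refused whole. The fingers move at their own pace and stop on an object; "newtons" is the grip in N (left out, the last holds). Time passes only in rows, so rows that do not move let the fingers close. It gives the time, the measured TCP pose, the force, the opening and the grip force at its end, in the units of the state.
- robot.get_obs(): the state, without advancing time (a new reading comes with each control period).
- robot.camera(name): name is "side" or "top" or "wrist"; returns a dict with "image" (420x560x3 uint8, red, green, blue), "depth" (420x560 float32, m along the optical axis (not along the pixel's ray), 0 where there is no reading), "fovy" (degrees; the focal length in pixels is half the picture's height over the tangent of half this angle, whatever the lens; pixels are square), "cx", "cy" (the principal point, pixels), "rvec" (rotation vector, rad) and "tvec" (3), from world to camera coordinates, as OpenCV has them. Camera axes: x right, y down, z forward; pixel columns grow to the right and rows downward; lengths in m; the calibration is good to about 2 mm. A picture is of the moment at which its call begins.
- robot.hand_in(): hands the job in; it is judged then, once.
Trained networks look in the newest picture that a camera, given by its name, has taken for a name from the list of things; names that differ only in an ending like _2 or _b are one class to them, and where a whole thing is asked for, a point or a joint stands for the part that bears it (a point fixed in the world has none). Each returns a list of dicts, best first, with "p" (0 to 1); they miss things now and then, are a little off and sometimes report something else, mostly with a low value. They report only what shows in the picture. A call takes as long as a camera call.
- robot.find_in(camera, thing): "box" ([left, top, right, bottom] in pixels, round what is visible of it).
- robot.cut_out(camera, thing): "region" (420x560 bool, what is visible of it) and "box" ([left, top, right, bottom] in pixels, round what is visible of it).
The state is a dict: "time": time; "q": joint angles; "joint_velocities": joint speeds; "joint_torque": joint torques, N m; "position": TCP position; "tool_rot": TCP orientation; "ft_force": force on the tool from outside, world axes, zero at the start; "moment": the same for the moment, N m; "grip_width": finger opening in m; "grip_force": force on a finger pad.
Only numpy, scipy, OpenCV 4.12 (cv2) and the standard library are available. Lean on these libraries where they do the work, as an engineer would, in place of code of your own. Each camera call takes 0.05 s, during which the arm holds its last target. There are 200 camera calls.

## Task

The jaw gap of the tube sealer is set by the small black pointer knob on top, which is locked by the steel lock ring with a lever under it. Push the lever counter-clockwise until the ring is completely slack, turn the knob counter-clockwise until its pointed end points at the steel index tab on the dial, then tighten the ring again by its lever to about 0.42 N m (some 7 N of push at 60 mm from the axis, not more than 9), keeping the setting. Do not force the knob while it is locked, do not knock the sealer, leave the bottle, tube rack and tray where they stand, and let go at the end.

Things in the scene. Friction and masses are not known exactly. Their poses are not given: they have to be found in the camera images.
- sealer: aluminium box 150 (x) x 140 (y) x 60 mm, fixed, with two small jaws on its front (-x). Origin: centre of its underside; the vertical axis of ring, knob and index tab goes up through it. Heights over its flat top: neck and two 60 mm discs 0 to 21 mm, lock ring and lever about 20 to 36 (3 higher when slack), knob 46 to 66. Nothing else stands on its top but the low index tab.
- lock_ring: round knurled steel ring, 52 mm diameter, 14 mm high, with one radial lever. Origin: on the axis at its underside; x axis along the lever, z up. Starts tight; counter-clockwise from above loosens: 1.8 rad frees it for any knob setting, end stop after 2.1 rad or more; it rises 3 mm per rad. Slack it drags with 0.2 N m; once it bears, the torque climbs about 0.5 N m per rad. It stays where left.
- lever (a point): the place to push the lock ring's lever: a bar 12 mm wide and 12 mm high that runs out from the ring to 80 mm from the axis. This point lies in the middle of its width and height, 60 mm from the axis; x outward along the lever. There the slack ring takes a push of about 3 N to move, the properly tightened ring about 7 N. Free space of 18 mm under the lever.
- washer: thin steel washer, 58 mm diameter, under the ring; it cannot turn. Origin: on the axis, centre of its underside. 0.42 N m on the ring presses it with about 30 N. Where the ring begins to bear on it is different every time and changes with the knob (knob counter-clockwise: it bears sooner), and it starts tighter than it should be, so the old lever angle is no guide: feel the push.
- adjuster: black pointer knob: upright bar 12 mm thick, 20 mm high, reaching 20 mm from the axis at its pointed end (white line on top), 16 mm at its blunt end; about 7 mm free below it over the slack ring. Origin: on the axis at the bar's underside; x along the bar to the pointed end, z up. Starts 0.45 to 1.4 rad clockwise of the tab. With the ring slack it turns with 0.1 N m and stays where left.
- index_tab: flat dark steel tab with a point, 4 mm high, lying on the dial 46 to 65 mm from the axis, pointing inwards; it stays put. Origin: on the axis, on the sealer's top; x axis from the axis towards the tab. The knob is set when its x axis points the same way.
- amber_bottle: amber bottle, 52 mm diameter, 105 mm high, to be left alone. Origin: centre of its underside.
- tube_rack: white tube rack 70 x 150 mm with capped tubes up to 86 mm high, to be left alone. Origin: centre of its underside, the long side along its y.
- steel_tray: empty shallow steel tray 110 x 70 x 20 mm, to be left alone. Origin: centre of its underside.

How it is judged:
By the outcome, as a careful person would: the job done as asked, in the order asked, and still so for the second after the job is handed in, with the robot touching nothing.
It also fails if it takes over 67 s, if anything falls off the work surface, if the arm or the gripper's body presses on something with over 40 N, if the wrist force passes 120 N, or if a joint passes its speed limit or range.

## Working session

There is one attempt and no reset: what is moved stays moved. The work goes in short steps, Python scripts to look and compute and a tool call to move; the robot and the scene stay as the last step left them, time stands still between calls to the robot, and variables do not carry over. Pictures are saved under pics/ and viewed, at most 10 in all, crops included, and the job is handed in when it is done.

Besides the shell and the picture viewer there is one more tool, called after "Request:" by a JSON object that holds its "op" and its "data", one argument or row to a line. send_rows: Moves the arm, as the interface text tells. Its arguments: {"type":"object","properties":{"deltas":{"type":"string"},"newtons":{"type":"number"}},"required":["deltas"]}

```bash
mkdir -p pics; ls; cat > h.py <<'E'
import numpy as np, cv2
from scipy.spatial.transform import Rotation as R
from rig import robot
def cam(n):
    c=robot.camera(n); c['f']=210/np.tan(np.radians(c['fovy'])/2); c['R']=R.from_rotvec(np.ravel(c['rvec'])).as_matrix(); return c
def cloud(c):
    v,u=np.mgrid[0:420,0:560]; d=c['depth']
    P=np.stack([(u-c['cx'])/c['f']*d,(v-c['cy'])/c['f']*d,d],-1)
    return (P-np.ravel(c['tvec']))@c['R']
def proj(c,p):
    q=np.atleast_2d(p)@c['R'].T+np.ravel(c['tvec']); return q[:,:2]/q[:,2:]*c['f']+[c['cx'],c['cy']]
def save(c,n,box=None,s=1):
    im=c['image'][:,:,::-1]
    if box: im=im[box[1]:box[3],box[0]:box[2]]
    cv2.imwrite('pics/'+n,cv2.resize(im,None,fx=s,fy=s,interpolation=cv2.INTER_CUBIC))
E
cat > a.py <<'E'
from h import *
np.set_printoptions(precision=4,suppress=True)
cs={n:cam(n) for n in('top','side')}
for n,c in cs.items():
    W=cloud(c)
    for t in('sealer','lock_ring','lever','adjuster','index_tab','amber_bottle','tube_rack','steel_tray'):
        for r in robot.cut_out(n,t)[:1]:
            m=r['region']&(c['depth']>0); p=W[m]
            print(n,t,round(r['p'],2),np.array(r['box']).astype(int),m.sum(),np.median(p,0) if len(p) else '',np.percentile(p,[3,97],axis=0).ravel() if len(p) else '')
im=np.hstack([cs['top']['image'],cs['side']['image']])
save(cs['top'],'top.png'); save(cs['side'],'side.png')
print(robot.get_obs())
E
python3 a.py
```

```text
pics
top sealer 0.63 [163 183 191 210] 726 [0.5501 0.2368 0.0714] [0.5313 0.219  0.0018 0.5773 0.2669 0.1059]
top lock_ring 0.79 [235 165 276 207] 669 [0.5739 0.0845 0.0929] [0.5336 0.0503 0.0851 0.6071 0.1208 0.0971]
top lever 0.74 [235 160 279 209] 662 [0.573  0.0847 0.0929] [0.5318 0.0503 0.086  0.6064 0.1229 0.0966]
top adjuster 0.59 [257 162 273 184] 159 [0.5851 0.0725 0.1245] [0.572  0.0618 0.093  0.5998 0.0838 0.1279]
top index_tab 0.59 [249 148 258 159] 14 [0.6369 0.0962 0.0649] [0.6331 0.0942 0.0623 0.642  0.0983 0.0674]
top amber_bottle 0.71 [165 182 192 210] 706 [0.5499 0.2364 0.0718] [0.5313 0.2188 0.012  0.5762 0.2638 0.1059]
top tube_rack 0.74 [299 127 383 188] 2887 [ 0.6411 -0.0815  0.0512] [ 0.5949 -0.151   0.004   0.6893 -0.0142  0.0856]
top steel_tray 0.73 [186 234 229 297] 1989 [0.4206 0.1864 0.0017] [ 0.3674  0.1465 -0.0017  0.4735  0.2256  0.0195]
side sealer 0.95 [198 171 305 261] 6509 [0.5636 0.1021 0.0592] [0.494  0.0052 0.0105 0.6534 0.1571 0.0964]
side lock_ring 0.68 [230 185 264 228] 572 [0.5732 0.0918 0.0928] [0.5297 0.0567 0.0826 0.6064 0.1286 0.0947]
sid
[... 463 characters left out ...]
 193] 1496 [ 0.6384 -0.0735  0.0514] [ 0.5952 -0.1548  0.0044  0.6861 -0.0183  0.0847]
side steel_tray 0.73 [254 279 333 335] 3111 [0.4238 0.1835 0.0026] [0.3694 0.1437 0.0003 0.476  0.2322 0.0196]
{'time': 0.9, 'q': array([-1.4615,  0.5275,  1.4327, -0.    ,  1.1814, -0.1785]), 'joint_velocities': array([-0.0005, -0.    , -0.0009,  0.0008, -0.0005, -0.0005]), 'joint_torque': array([  0.0001, -44.0001, -17.6986,   0.0637,   0.0505,  -0.    ]), 'position': array([ 0.1774, -0.5993,  0.2923]), 'tool_rot': array([ 0.9897,  0.1434, -0.    ,  0.    ]), 'ft_force': array([-0.6273,  0.1574, -0.3108]), 'moment': array([-0.0342,  0.0198,  0.0208]), 'grip_force': 0.0, 'grip_width': 0.08668748503920712}
```

View pictures.

```bash
python3 -c "
import cv2
a=cv2.imread('pics/top.png')[120:310,150:400];b=cv2.imread('pics/side.png')[150:270,180:320]
cv2.imwrite('pics/v1.png',cv2.resize(a,None,fx=3,fy=3,interpolation=cv2.INTER_CUBIC))
cv2.imwrite('pics/v2.png',cv2.resize(b,None,fx=4.5,fy=4.5,interpolation=cv2.INTER_CUBIC))"
```

```text
(no output)
```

View pics/v1.png

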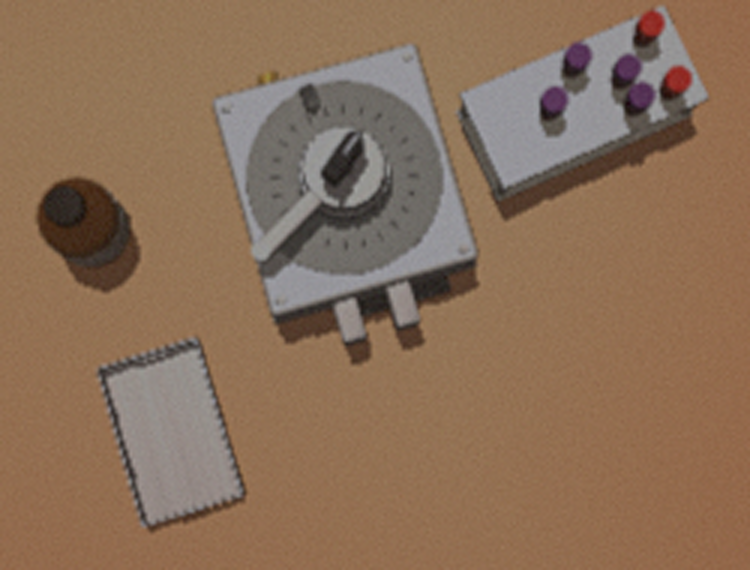

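View pics/v2.png

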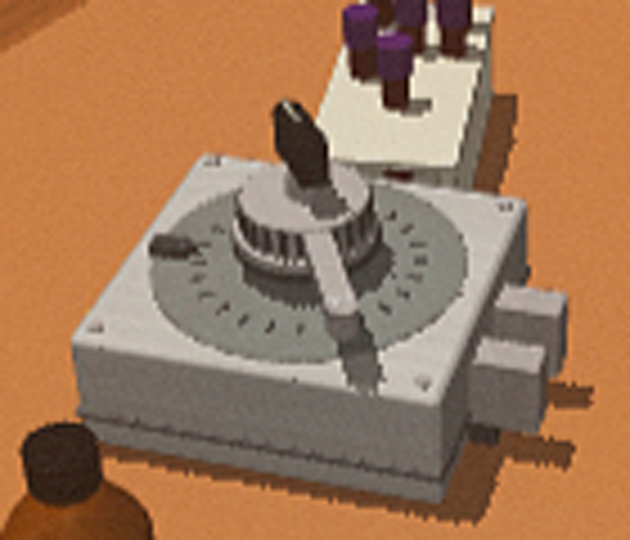

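```bash
cat > b.py <<'E'
from h import *
np.set_printoptions(precision=4,suppress=True)
for n in('top','side'):
    c=cam(n);W=cloud(c);d=c['depth']>0
    near=d&(np.hypot(W[...,0]-.58,W[...,1]-.08)<.13)
    z=W[...,2]
    m=near&(z>.053)&(z<.067); P=W[m][:,:2]
    r=cv2.minAreaRect(P.astype(np.float32)); print(n,'rect',r, np.median(z[m]))
    def brk(t):
        q=robot.cut_out(n,t); return q[0]['region'] if q else np.zeros((420,560),bool)
    ax=np.array([.578,.078])
    g=brk('lock_ring')&near&(z>.085)&(z<.1)
    P=W[g]; rr=np.hypot(*(P[:,:2]-ax).T)
    b=P[rr<.029]; print('ringtop',cv2.minEnclosingCircle(b[:,:2].astype(np.float32)),np.median(b[:,2]))
    l=P[rr>.035][:,:2]; v=cv2.fitLine(l.astype(np.float32),cv2.DIST_HUBER,0,.001,.001).ravel();print('lever',v,np.degrees(np.arctan2(v[1],v[0])),np.median(P[rr>.035][:,2]))
    g=brk('adjuster')&near&(z>.118)
    P=W[g]; print('knob',len(P),P.mean(0),P.min(0),P.max(0)); v=cv2.fitLine(P[:,:2].astype(np.float32),cv2.DIST_L2,0,.001,.001).ravel();print(v,np.degrees(np.arctan2(v[1],v[0])))
    g=brk('index_tab')&near;P=W[g];print('tab',P.mean(0),np.degrees(np.arctan2(*(P.mean(0)[:2]-ax)[::-1])))
E
python3 b.py
```

```text
top rect ((0.5943424105644226, 0.04848755896091461), (0.15033216774463654, 0.19040730595588684), 17.221036911010742) 0.05986071204721693
ringtop ((0.5781286358833313, 0.07820025831460953), 0.02891804277896881) 0.09317831522844827
lever [ 0.7538 -0.6571  0.5435  0.1123] -41.08085 0.09193466460059974
knob 126 [0.5862 0.0726 0.125 ] [0.5711 0.0618 0.1186] [0.6016 0.0851 0.1307]
[ 0.8438 -0.5367  0.5862  0.0726] -32.45667
tab [0.6372 0.0959 0.0641] 16.801296463580528
side rect ((0.5872659683227539, 0.07485048472881317), (0.15019188821315765, 0.141315296292305), 17.10633659362793) 0.06002963939922976
ringtop ((0.5782526135444641, 0.07847318053245544), 0.02877200022339821) 0.09320726288755275
lever [ 0.7979 -0.6028  0.5486  0.1135] -37.072403 0.09202790346054807
knob 107 [0.5852 0.077  0.1241] [0.5715 0.062  0.1182] [0.604  0.0872 0.1277]
[ 0.837  -0.5473  0.5852  0.077 ] -33.17856
tab [0.638  0.0985 0.0644] 18.8251219084784
```

Request:
{"op": "send_rows", "data": {
  "deltas": "42.5 -44.7 0 0 0 0 0.4;42.5 -44.7 0 0 0 0 0.4;42.5 -44.7 0 0 0 0 0.4;42.5 -44.7 0 0 0 0 0.4;42.5 -44.7 0 0 0 0 0.4;42.5 -44.7 0 0 0 0 0.4;42.5 -44.7 0 0 0 0 0.4;42.5 -44.7 0 0 0 0 0.4;42.5 -44.7 0 0 0 0 0.4;42.5 -44.7 0 0 0 0 0.4"
}}

```text
time: 2.55
position: [0.459, -0.0483, 0.2927]
tool_rot: [0.99, 0.143, 0.001, 0.0]
ft_force: [1.0, -1.6, -0.1]
grip_width: 0.0349
grip_force: 0.0
```

Request:
{"op": "send_rows", "data": {
  "deltas": "42.5 -44.7 0 0 0 0 0.4;42.5 -44.7 0 0 0 0 0.4;42.5 -44.7 0 0 0 0 0.4;0 0 0 0 0 9.4 0.4;0 0 0 0 0 9.4 0.4;0 0 0 0 0 9.4 0.4;0 0 0 0 0 9.4 0.4;0 0 0 0 0 9.4 0.4;0 0 0 0 0 9.4 0.4;0 0 0 0 0 0 0.4"
}}

```text
time: 3.8
position: [0.5423, 0.1148, 0.2923]
tool_rot: [0.94, -0.34, 0.0, -0.0]
ft_force: [-0.5, 0.0, 0.3]
grip_width: 0.0349
grip_force: 0.0
```

```bash
cat > w.py <<'E'
import sys
from h import *
np.set_printoptions(precision=4,suppress=True)
c=cam('wrist');W=cloud(c);save(c,sys.argv[1])
o=robot.get_obs();print(o['time'],o['position'],np.degrees(2*np.arctan2(o['tool_rot'][1],o['tool_rot'][0])),o['grip_width'],o['ft_force'],o['q'])
ax=np.array([.586,.0755])
for t in('lock_ring','adjuster','index_tab','lever'):
    for q in robot.cut_out('wrist',t)[:1]:
        m=q['region']&(c['depth']>0);P=W[m];
        if len(P)<5: continue
        hi=np.percentile(P[:,2],85); T=P[abs(P[:,2]-hi)<.005]
        r=cv2.minAreaRect(T[:,:2].astype(np.float32))
        v=cv2.fitLine(T[:,:2].astype(np.float32),cv2.DIST_HUBER,0,.001,.001).ravel()
        print(t,round(q['p'],2),np.array(q['box']).astype(int),len(T),'z',hi,'mean',T.mean(0),'rect',r,'line',np.degrees(np.arctan2(v[1],v[0])))
        if t=='lock_ring':
            rr=np.hypot(*(T[:,:2]-ax).T); b=T[rr<.032]; l=T[rr>.036]
            print(' ring',cv2.minEnclosingCircle(b[:,:2].astype(np.float32)))
            if len(l)>5:
                v=cv2.fitLine(l[:,:2].astype(np.float32),cv2.DIST_HUBER,0,.001,.001).ravel();print(' lever',v[2:],np.degrees(np.arctan2(v[1],v[0])),l[:,2].mean())
E
python3 w.py w1.png
```

```text
3.85 [0.5423 0.1148 0.2923] -39.749171142396655 0.03490213055968493 [ 0.3667  0.3506 -0.229 ] [0.0069 0.4323 1.6115 0.     1.0976 2.2715]
lock_ring 0.85 [249  88 321 227] 3901 z 0.09401345966085675 mean [0.5796 0.0827 0.0931] rect ((0.5752139091491699, 0.09608001261949539), (0.052681367844343185, 0.10319829732179642), 31.245193481445312) line -42.994736
 ring ((0.5851202607154846, 0.07688786834478378), 0.030487962067127228)
 lever [0.5456 0.114 ] -42.319485 0.09226726499624432
adjuster 0.93 [254  81 294 152] 872 z 0.12610203889042707 mean [0.589  0.0741 0.1254] rect ((0.5895450711250305, 0.07368851453065872), (0.011961109936237335, 0.03508811444044113), 56.554786682128906) line -33.45819
index_tab 0.62 [206  80 232  96] 252 z 0.06544216685601482 mean [0.6393 0.0982 0.0646] rect ((0.6386958956718445, 0.09805317223072052), (0.01818668656051159, 0.009624261409044266), 24.962739944458008) line 28.07422
lever 0.81 [246  85 319 226] 3905 z 0.09399899738888891 mean [0.5796 0.0827 0.0931] rect ((0.5658374428749084, 0.08591319620609283), (0.05300471559166908, 0.10300993919372559), 63.83826446533203) line -42.96057
```

View pics/w1.png

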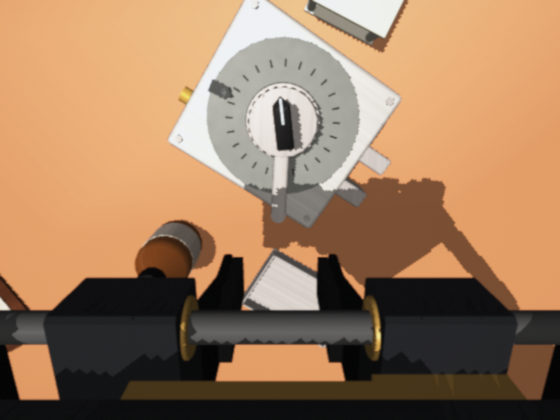

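Request:
{"op": "send_rows", "data": {
  "deltas": "0 1 30 0 0 3 0.4;0 0 30 0 0 0 0.4;0 0 30 0 0 0 0.4;0 0 25 0 0 0 0.4;0 0 15 0 0 0 0.4;0 0 10 0 0 0 0.4;0 0 6 0 0 0 0.4;0 0 0 0 0 0 0.25;0 0 0 0 0 0 0.25;0 0 0 0 0 0 0.25",
  "newtons": 5
}}

```text
time: 5.3
position: [0.5419, 0.114, 0.1468]
tool_rot: [0.931, -0.366, 0.001, -0.0]
ft_force: [0.2, -0.0, 0.4]
grip_width: 0.0226
grip_force: 0.0
```

```bash
cat > arc.py <<'E'
# rows: orbit tool about the axis; a = end orbit angle deg (ccw+), n rows; radius of tool from axis from obs
import sys
from h import *
ax=np.array([.587,.0753])
o=robot.get_obs();p=o['position'];phi=np.degrees(2*np.arctan2(o['tool_rot'][1],o['tool_rot'][0]))
d=p[:2]-ax;th=np.degrees(np.arctan2(d[1],d[0]));r=np.hypot(*d)*1000
f=o['ft_force'];print('t',o['time'],'r',r,'th',th,'phi+180',(phi+180)%360,'z',p[2],'f',f,'w',o['grip_width'])
T=np.cross(np.r_[d,0],f)[2];t=np.radians(th);print('torque on tool',T,'tang N',T/.06,'radial',f[0]*np.cos(t)+f[1]*np.sin(t), 'moment',o['moment'])
E
python3 arc.py
```

```text
t 5.3 r 59.42759167334882 th 139.35918091969026 phi+180 137.09318694503887 z 0.14681390642662168 f [ 0.24934303 -0.01666259  0.37068558] w 0.022617980034176297
torque on tool -0.00889970683705937 tang N -0.14832844728432285 radial -0.20005595749139032 moment [ 0.10980738  0.00862452 -0.01720632]
```

Request:
{"op": "send_rows", "data": {
  "deltas": "0.3 6.3 0 0 0 -6 0.25;0.3 6.3 0 0 0 -6 0.25;0.3 6.3 0 0 0 -6 0.25;0.3 6.3 0 0 0 -6 0.25;0.3 6.3 0 0 0 -6 0.25;0.3 6.3 0 0 0 -6 0.25;0.3 6.3 0 0 0 -6 0.25;0.3 6.3 0 0 0 -6 0.25"
}}

```text
time: 6.3
position: [0.5269, 0.0681, 0.1473]
tool_rot: [0.999, 0.046, 0.002, -0.0]
ft_force: [2.3, 2.8, 2.4]
grip_width: 0.0216
grip_force: 1.5
```

```bash
python3 arc.py
```

```text
t 6.3 r 60.499720619069336 th -173.19868257003452 phi+180 185.23669670416268 z 0.14727782467915254 f [2.27488894 2.77943422 2.43075899] w 0.021594835128866598
torque on tool -0.15067255311901473 tang N -2.5112092186502455 radial -2.5880395564765473 moment [ 0.54139269 -0.2969427   0.00546221]
```

Request:
{"op": "send_rows", "data": {
  "deltas": "0.3 6.3 0 0 0 -6 0.25;0.3 6.3 0 0 0 -6 0.25;0.3 6.3 0 0 0 -6 0.25;0.3 6.3 0 0 0 -6 0.25;0.3 6.3 0 0 0 -6 0.25;0.3 6.3 0 0 0 -6 0.25;0.3 6.3 0 0 0 -6 0.25;0.3 6.3 0 0 0 -6 0.25;0.3 6.3 0 0 0 -6 0.25;0.2 3.1 0 0 0 -3 0.25"
}}

```text
time: 7.55
position: [0.5561, 0.0202, 0.1466]
tool_rot: [0.856, 0.516, -0.001, -0.001]
ft_force: [-1.5, 2.5, 1.2]
grip_width: 0.022
grip_force: 1.4
```

```bash
python3 arc.py
```

```text
t 7.55 r 63.16828357597753 th -119.23766536493683 phi+180 242.18854141938624 z 0.14658580645079267 f [-1.516834    2.50505593  1.17067144] w 0.022033952369165787
torque on tool -0.1608987217532004 tang N -2.6816453625533403 radial -1.4450423661483507 moment [ 0.21130129  0.33992359 -0.00470029]
```

Request:
{"op": "send_rows", "data": {
  "deltas": "1 3.2 0 0 0 -3 0.25;1 3.2 0 0 0 -3 0.25;0.6 3.2 0 0 0 -3 0.25;0.2 3.1 0 0 0 -3 0.25;0 0.5 0 0 0 0 0.25"
}}

```text
time: 8.18
position: [0.569, 0.0172, 0.1461]
tool_rot: [0.798, 0.602, -0.001, -0.001]
ft_force: [-3.5, -1.1, 1.4]
grip_width: 0.022
grip_force: 1.4
```

```bash
python3 arc.py
```

```text
t 8.175 r 60.856033304614385 th -107.24313639418894 phi+180 254.07185044662333 z 0.14612592602112862 f [-3.53225423 -1.09119869  1.35083588] w 0.021984661264144414
torque on tool -0.18561319911213825 tang N -3.0935533185356374 radial 2.0892113915313706 moment [-0.15940806  0.48448694  0.00932656]
```

Request:
{"op": "send_rows", "data": {
  "deltas": "0 -3 0 0 0 0 0.25;0 -2 0 0 0 0 0.3;0 0 -20 0 0 0 0.4;0 0 -40 0 0 0 0.4;0 0 -40 0 0 0 0.4;0 0 -30 0 0 0 0.4;30 4 0 0 0 0 0.4;31 2 0 0 0 10 0.4;0 0 0 0 0 10.5 0.4;0 0 0 0 0 10.5 0.4"
}}

```text
time: 9.43
position: [0.5887, 0.0763, 0.2766]
tool_rot: [0.931, 0.365, 0.001, 0.0]
ft_force: [-0.5, -0.8, 0.5]
grip_width: 0.0347
grip_force: 0.0
```

Request:
{"op": "send_rows", "data": {
  "deltas": "0 0 0 0 0 10.5 0.4;0 0 0 0 0 10.5 0.4;0 0 0 0 0 10.5 0.4;0 0 0 0 0 10.5 0.4;0 0 0 0 0 10.5 0.4;0 0 0 0 0 10.5 0.4;0 0 0 0 0 10.5 0.4;0 0 0 0 0 3 0.4;0 0 0 0 0 0 0.4"
}}

```text
time: 10.55
position: [0.5885, 0.0757, 0.2765]
tool_rot: [0.958, -0.287, 0.001, -0.0]
ft_force: [-0.0, 0.1, 0.4]
grip_width: 0.0343
grip_force: 0.0
```

```bash
python3 arc.py; python3 w.py w2.png
```

```text
t 10.55 r 1.5322874136914209 th 14.664268513647013 phi+180 146.6203866001405 z 0.2765324630511127 f [-0.01801691  0.11169369  0.38739392] w 0.03434062862707677
torque on tool 0.000172560731195661 tang N 0.00287601218659435 radial 0.010845761240483733 moment [ 0.09106235  0.00641685 -0.03673138]
10.6 [0.5884 0.0757 0.2765] -33.3601594558362 0.034577534671083855 [-0.206   0.3879 -0.1194] [-0.0604  0.5025  1.5321  0.0002  1.1057  2.0925]
lock_ring 0.78 [246 172 389 242] 3953 z 0.09922962700935518 mean [0.5842 0.0595 0.0983] rect ((0.5755029916763306, 0.05123203620314598), (0.1062379851937294, 0.05142439901828766), 59.25534439086914) line 63.97691
 ring ((0.5868475437164307, 0.07228149473667145), 0.029373930767178535)
 lever [0.566  0.0215] 66.00733 0.09751684341554984
adjuster 0.84 [254 161 306 242] 755 z 0.12601325769339572 mean [0.5899 0.0736 0.1254] rect ((0.5900555849075317, 0.07333096861839294), (0.011085913516581059, 0.03529759496450424), 56.44472122192383) line -34.353664
index_tab 0.78 [210 150 232 168] 252 z 0.06534659731066716 mean [0.6396 0.098  0.0647] rect ((0.6389946341514587, 0.09779921174049377), (0.017907364293932915, 0.00991850346326828), 26.16299819946289) line 28.292498
lever 0.96 [246 172 390 241] 3943 z 0.0992452979170536 mean [0.5842 0.0595 0.0983] rect ((0.5757392644882202, 0.05105402320623398), (0.10637909173965454, 0.051502592861652374), 60.06095504760742) line 64.039566
```

View pics/w2.png

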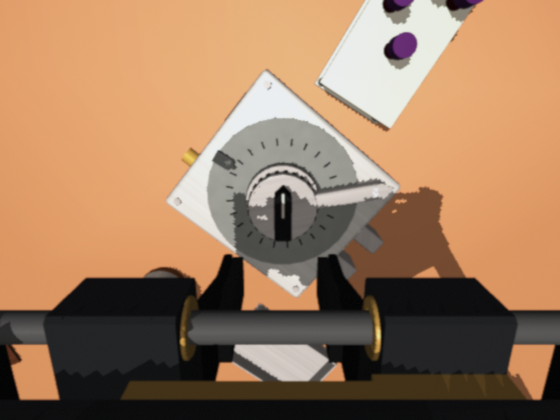

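Request:
{"op": "send_rows", "data": {
  "deltas": "0 0.6 30 0 0 0 0.4;0 0 30 0 0 0 0.4;0 0 20 0 0 0 0.4;0 0 12 0 0 0 0.4;0 0 5 0 0 0 0.3;0 0 0 0 0 0 0.2;0 0 0 0 0 0 0.1;0 0 0 0 0 0 0.05;0 0 0 0 0 0 0.05",
  "newtons": 10
}}

```text
time: 11.92
position: [0.5878, 0.0743, 0.1801]
tool_rot: [0.958, -0.287, 0.0, 0.001]
ft_force: [-1.3, -4.2, 4.7]
grip_width: 0.012
grip_force: 10.0
```

```bash
python3 arc.py
```

```text
t 11.925 r 1.2723354346956033 th -48.34196951241862 phi+180 146.61827976380116 z 0.18005141471986666 f [-1.3289082  -4.21109749  4.68828704] w 0.012030117190983545
torque on tool -0.004824577511532211 tang N -0.08040962519220352 radial 2.262914305033891 moment [-0.65530649  0.36674671  0.02722917]
```

Request:
{"op": "send_rows", "data": {
  "deltas": "0 0.4 0 0 0 -5 0.05;0 0 0 0 0 -6 0.05;0 0 0 0 0 -6 0.05;0 0 0 0 0 -6 0.05;0 0 0 0 0 -6 0.05;0 0 0 0 0 -6 0.05;0 0 0 0 0 -6 0.05;0 0 0 0 0 -6 0.05;0 0 0 0 0 -6 0.05;0 0 0 0 0 -4 0.05"
}}

```text
time: 13.18
position: [0.5878, 0.0739, 0.18]
tool_rot: [0.979, 0.205, 0.0, 0.001]
ft_force: [-2.1, -3.2, 3.6]
grip_width: 0.0118
grip_force: 10.0
```

```bash
python3 arc.py; python3 w.py w3.png
```

```text
t 13.175 r 1.593650929060655 th -60.357329669470815 phi+180 203.71739384775674 z 0.1800272843709418 f [-2.09695449 -3.18553622  3.58533954] w 0.011825811844602994
torque on tool -0.005415307868194195 tang N -0.09025513113656991 radial 1.7315038047507587 moment [-0.77586314  0.2740136  -0.10023855]
13.225 [0.5878 0.0739 0.18  ] 23.81219919485653 0.012120822202716633 [-2.2663 -4.1407  4.4705] [-0.0628  0.6304  1.6134 -0.0016  0.8968  1.0933]
lock_ring 0.58 [226 207 332 283] 3673 z 0.09927319436952074 mean [0.599  0.0793 0.0985] rect ((0.5963680148124695, 0.07845479249954224), (0.035859864205121994, 0.05358187481760979), 24.64134407043457) line -66.37336
 ring ((0.5882762670516968, 0.07467512041330338), 0.026961296796798706)
adjuster 0.92 [232 192 334 309] 1591 z 0.12593636937684638 mean [0.5928 0.0767 0.1253] rect ((0.5927948355674744, 0.07670855522155762), (0.029580598697066307, 0.011991387233138084), 23.94614028930664) line 22.779976
index_tab 0.93 [263 124 286 161] 560 z 0.06541836115956798 mean [0.6396 0.0984 0.0647] rect ((0.6387865543365479, 0.09839899837970734), (0.01790080964565277, 0.010000147856771946), 23.88081932067871) line 24.447426
lever 0.94 [225 208 335 282] 3670 z 0.09928594273631851 mean [0.599  0.0793 0.0985] rect ((0.59653639793396, 0.07819773256778717), (0.03574780374765396, 0.053575657308101654), 22.894508361816406) line -67.40826
```

View pics/w3.png

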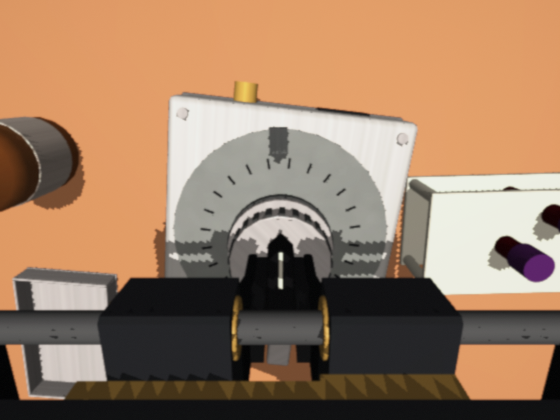

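```bash
cat > k.py <<'E'
from h import *
np.set_printoptions(precision=4,suppress=True)
c=cam('wrist');W=cloud(c);g=cv2.cvtColor(c['image'],cv2.COLOR_RGB2GRAY).astype(int)
def ray(u,v,z):
    d=np.stack([(u-c['cx'])/c['f'],(v-c['cy'])/c['f'],np.ones_like(u,float)],-1)@c['R']
    o=-c['R'].T@np.ravel(c['tvec']); return o+d*((z-o[2])/d[:,2])[:,None]
def fit(n,m,z):
    v,u=np.nonzero(m);P=ray(u.astype(float),v.astype(float),z)[:,:2]
    l=cv2.fitLine(P.astype(np.float32),cv2.DIST_L2,0,.001,.001).ravel();a=np.degrees(np.arctan2(l[1],l[0]))
    print(n,len(P),P.mean(0),'ang',a);return P.mean(0)
K=max(robot.cut_out('wrist','adjuster'),key=lambda r:r['p'])['region'];T=max(robot.cut_out('wrist','index_tab'),key=lambda r:r['p'])['region']
kt=K&(abs(W[...,2]-.126)<.004)
k=fit('knobtop',kt,.126);wl=fit('whiteline',cv2.erode(kt.astype(np.uint8),np.ones((3,3)))>0&(g>130) if False else kt&(g>120),.126)
t=fit('tab',T&(g<95)&(abs(W[...,2]-.064)<.004),.064);t2=fit('tab_all',T&(abs(W[...,2]-.064)<.003),.064)
# ring/dial circle: dial dark grey disc edge is hard; ring top pts
for n,a in(('knob',k),('white',wl),('ring',np.array([.5883,.0747])),('tcp',robot.get_obs()['position'][:2])):
    d=t-a;print(n,'->tab',np.degrees(np.arctan2(d[1],d[0])))
b=[r for r in [ (200,110,360,310)]][0];save(c,'k%d.png'%int(robot.get_obs()['time']*100),b,3)
E
python3 k.py
```

```text
knobtop 1548 [0.5931 0.0768] ang 23.791044
whiteline 127 [0.5974 0.0784] ang 23.696627
tab 470 [0.6398 0.0982] ang 22.68281
tab_all 565 [0.6397 0.0983] ang 25.184278
knob ->tab 24.63866592182301
white ->tab 25.075692071254842
ring ->tab 24.52849155969743
tcp ->tab 24.99985468971832
```

Request:
{"op": "send_rows", "data": {
  "deltas": "0 0.2 0 0 0 -1 0.05;0 0 0 0 0 0 0.05;0 0 0 0 0 0 0.15;0 0 0 0 0 0 0.3;0 0 0 0 0 0 0.4;0 0 -15 0 0 0 0.4;0 0 -30 0 0 0 0.4;0 0 -30 0 0 0 0.4;0 0 -20 0 0 0 0.4;0 0 0 0 0 0 0.4"
}}

```text
time: 14.82
position: [0.5887, 0.0747, 0.2768]
tool_rot: [0.977, 0.213, 0.003, 0.001]
ft_force: [0.1, 0.4, -0.3]
grip_width: 0.0349
grip_force: 0.0
```

```bash
python3 arc.py; python3 k.py
```

```text
t 14.825 r 1.8288380079415318 th -18.775332995080166 phi+180 204.59253387469556 z 0.2768465265823257 f [ 0.11935025  0.38203791 -0.25128198] w 0.03485923329649906
torque on tool 0.000731759644833583 tang N 0.012195994080559717 radial -0.009962631779492609 moment [-0.01996323 -0.05198175 -0.00102923]
knobtop 821 [0.5896 0.0754] ang 24.705505
whiteline 103 [0.5949 0.0795] ang 10.491623
tab 207 [0.6397 0.0982] ang 22.232758
tab_all 255 [0.6392 0.098 ] ang 24.445953
knob ->tab 24.438930713534038
white ->tab 22.657248172856143
ring ->tab 24.531098366578874
tcp ->tab 24.03988896156416
```

Request:
{"op": "send_rows", "data": {
  "deltas": "-22 20.5 0 0 0 0 0.4;-22.5 20.4 0 0 0 0 0.4;0 0 0 0 0 -8.7 0.4;0 0 0 0 0 -8.7 0.4;0 0 0 0 0 -8.7 0.4;0 0 0 0 0 -8.7 0.4;0 0 0 0 0 -8.6 0.4;0 0 30 0 0 0 0.4;0 0 30 0 0 0 0.4;0 0 0 0 0 0 0.4"
}}

```text
time: 16.23
position: [0.562, 0.0191, 0.2112]
tool_rot: [0.829, 0.559, -0.003, -0.003]
ft_force: [0.6, -0.5, -0.3]
grip_width: 0.0352
grip_force: 0.0
```

```bash
sed -i 's/ax=np.array.*/ax=np.array([.5878,.0746])/' arc.py; python3 arc.py; sed -i 's/\[.586,.0755\]/[.5878,.0746]/' w.py; python3 w.py w4.png
```

```text
t 16.225 r 61.195627586447515 th -114.94763451699004 phi+180 247.97982943466198 z 0.2111777385518036 f [ 0.57405416 -0.50470997 -0.26046025] w 0.03517244968900274
torque on tool 0.0448792069428193 tang N 0.7479867823803217 radial 0.21548716240754073 moment [-0.03921592 -0.05764606 -0.01299776]
16.275 [0.5632 0.019  0.2128] 67.98764061332346 0.03500525362031617 [-0.5153 -0.25    0.6625] [-0.1646  0.5524  1.6616  0.0001  0.9318  0.2195]
lock_ring 0.77 [239  84 338 273] 7299 z 0.09930595071244074 mean [0.5833 0.0644 0.0984] rect ((0.5718345046043396, 0.05509470775723457), (0.1034747064113617, 0.05335264652967453), 50.28415298461914) line 68.27454
 ring ((0.5868918299674988, 0.07190392911434174), 0.02931862510740757)
 lever [0.5654 0.0224] 66.60639 0.09763704005690335
index_tab 0.73 [337  39 368  72] 541 z 0.06539287994383175 mean [0.6391 0.0981 0.0645] rect ((0.6385576725006104, 0.09734506160020828), (0.018924500793218613, 0.010759229771792889), 25.4580078125) line 24.74191
lever 0.78 [239  86 339 272] 7292 z 0.0993195735149325 mean [0.5832 0.0644 0.0984] rect ((0.5719324350357056, 0.055008746683597565), (0.1034822016954422, 0.05306190997362137), 50.303306579589844) line 68.2885
```

View pics/w4.png

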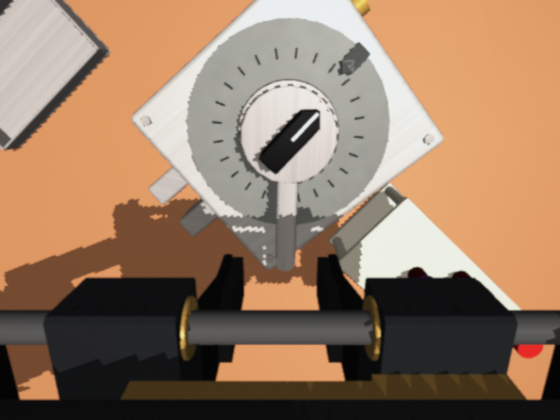

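Request:
{"op": "send_rows", "data": {
  "deltas": "0 1 25 0 0 0 0.4;0 0 20 0 0 0 0.4;0 0 13 0 0 0 0.4;0 0 8 0 0 0 0.4;0 0 0 0 0 0 0.25;0 0 0 0 0 0 0.25;0 0 0 0 0 0 0.25",
  "newtons": 8
}}

```text
time: 17.35
position: [0.5655, 0.0184, 0.1489]
tool_rot: [0.829, 0.559, 0.0, 0.0]
ft_force: [-0.8, -0.0, -1.0]
grip_width: 0.0226
grip_force: 0.0
```

```bash
python3 arc.py
```

```text
t 17.35 r 60.488423338682594 th -111.66143299725182 phi+180 247.9917326282117 z 0.1488668637323243 f [-0.78136085 -0.00425372 -0.98970859] w 0.022612961398764328
torque on tool -0.04383063625777537 tang N -0.7305106042962561 radial 0.2923702261986539 moment [-0.05151593 -0.01815559  0.03516058]
```

Request:
{"op": "send_rows", "data": {
  "deltas": "0.2 -4.2 0 0 0 4 0.25;0.2 -4.2 0 0 0 4 0.25;0.2 -4.2 0 0 0 4 0.25;0.2 -4.2 0 0 0 4 0.25"
}}

```text
time: 17.85
position: [0.5523, 0.0263, 0.149]
tool_rot: [0.899, 0.437, 0.002, 0.002]
ft_force: [2.6, -2.3, -1.7]
grip_width: 0.0218
grip_force: 1.4
```

```bash
python3 arc.py
```

```text
t 17.85 r 59.90988384241651 th -126.28380528202018 phi+180 231.87723536067173 z 0.14895478668406864 f [ 2.56859016 -2.33786872 -1.71213372] w 0.021805021657037457
torque on tool 0.20693147453341143 tang N 3.4488579088901905 radial 0.36449160023238747 moment [-0.33125602 -0.43739822  0.0258604 ]
```

Request:
{"op": "send_rows", "data": {
  "deltas": "0.2 -4.2 1 0 0 4 0.25;0.2 -4.2 0 0 0 4 0.25;0.2 -4.2 0 0 0 4 0.25;0.2 -4.2 0 0 0 4 0.25"
}}

```text
time: 18.35
position: [0.5403, 0.0384, 0.1479]
tool_rot: [0.951, 0.308, 0.001, 0.001]
ft_force: [1.6, -2.5, -0.3]
grip_width: 0.0219
grip_force: 1.5
```

```bash
python3 arc.py
```

```text
t 18.35 r 59.76562947776671 th -142.6853839335261 phi+180 215.891382557449 z 0.14787720860975564 f [ 1.62260573 -2.45596588 -0.30330012] w 0.02185966417381634
torque on tool 0.17552480985746383 tang N 2.925413497624397 radial 0.1982962014648466 moment [-0.5075723  -0.16933087  0.0330633 ]
```

Request:
{"op": "send_rows", "data": {
  "deltas": "0.2 -4.2 1 0 0 4 0.25;0.2 -4.2 0 0 0 4 0.25;0.2 -4.2 0 0 0 4 0.25"
}}

```text
time: 18.73
position: [0.5336, 0.0494, 0.1469]
tool_rot: [0.978, 0.207, 0.001, 0.001]
ft_force: [0.8, -3.5, 0.2]
grip_width: 0.0217
grip_force: 1.5
```

```bash
python3 arc.py
```

```text
t 18.725 r 59.72612532135166 th -155.04770882991065 phi+180 203.89957102076525 z 0.14687113761740936 f [ 0.75650731 -3.46164257  0.22436104] w 0.021688119145539284
torque on tool 0.20651343982352344 tang N 3.4418906637253905 radial 0.7744460511171548 moment [-0.50784925  0.00281482  0.01562475]
```

Request:
{"op": "send_rows", "data": {
  "deltas": "0.2 -4.2 0 0 0 4 0.25;0.2 -4.2 0 0 0 4 0.25;0.2 -4.2 0 0 0 4 0.25"
}}

```text
time: 19.1
position: [0.5296, 0.0616, 0.1466]
tool_rot: [0.995, 0.104, 0.0, 0.001]
ft_force: [0.8, -2.0, -1.3]
grip_width: 0.0222
grip_force: 1.5
```

```bash
python3 arc.py
```

```text
t 19.1 r 59.596195105353814 th -167.3746037688343 phi+180 191.8983234967128 z 0.14661359871404434 f [ 0.79582789 -1.99990077 -1.28354124] w 0.022227566675334372
torque on tool 0.1266712258712381 tang N 2.1111870978539686 radial -0.3394548578869374 moment [-0.5156514  -0.04670919 -0.0256454 ]
```

Request:
{"op": "send_rows", "data": {
  "deltas": "0.2 -3.1 0 0 0 3 0.25;0.2 -3.1 0 0 0 3 0.25;0.2 -3.1 0 0 0 3 0.25"
}}

```text
time: 19.48
position: [0.5285, 0.0707, 0.1464]
tool_rot: [1.0, 0.026, 0.0, 0.001]
ft_force: [-0.3, -3.6, -2.1]
grip_width: 0.0219
grip_force: 1.9
```

```bash
python3 arc.py
```

```text
t 19.475 r 59.42186152418305 th -176.2541252528824 phi+180 182.94434727113875 z 0.14639555421843625 f [-0.33085118 -3.62814003 -2.06373809] w 0.021884696290818562
torque on tool 0.21384585290370783 tang N 3.5640975483951305 radial 0.5671754019937552 moment [-0.57393308 -0.00131688  0.06736491]
```

```bash
cat > f.py <<'E'
from h import *
F=[];M=[];G=[]
for i in range(6):
    robot.camera('wrist') if i else 0
    o=robot.get_obs();F.append(o['ft_force']);M.append(o['moment']);G.append(o['grip_force'])
F=np.mean(F,0);M=np.mean(M,0)
ax=np.array([.5878,.0746]);d=o['position'][:2]-ax;th=np.arctan2(d[1],d[0]);t=np.array([-np.sin(th),np.cos(th)])
phi=2*np.arctan2(o['tool_rot'][1],o['tool_rot'][0])+np.pi;tt=np.array([-np.sin(phi),np.cos(phi)]);rr=np.array([np.cos(phi),np.sin(phi)])
print('t',o['time'],'th',np.degrees(th)%360,'phi',np.degrees(phi)%360,'r',np.hypot(*d),'F tang(ccw)',F[:2]@tt,'rad',F[:2]@rr,'z',F[2],'M about rad',M[:2]@rr,'grip',np.mean(G), 'torque/.06',np.cross(np.r_[d,0],F)[2]/.06)
E
python3 f.py
```

```text
t 19.725 th 183.38987842503983 phi 183.04416990604514 r 0.05949031256577056 F tang(ccw) 3.121316729857282 rad 0.41030430088853703 z -2.04321895358157 M about rad 0.5190579268802709 grip 1.6356548231851775 torque/.06 3.092290834046517
```

Request:
{"op": "send_rows", "data": {
  "deltas": "0.2 -3.1 0 0 0 3 0.25;0.2 -3.1 0 0 0 3 0.25;0.2 -3.1 0 0 0 3 0.25"
}}

```text
time: 20.1
position: [0.5288, 0.0802, 0.1461]
tool_rot: [0.999, -0.053, -0.0, 0.001]
ft_force: [-0.8, -4.6, -3.5]
grip_width: 0.0215
grip_force: 2.4
```

```bash
python3 f.py
```

```text
t 20.35 th 174.21346938824013 phi 174.04556117019916 r 0.05934569701648982 F tang(ccw) 4.036788704042816 rad -0.16845492339878013 z -2.698492199620731 M about rad 0.6275902911288158 grip 1.9995620522240642 torque/.06 3.9932384589406853
```

Request:
{"op": "send_rows", "data": {
  "deltas": "0.2 -3.1 0 0 0 3 0.25;0.2 -3.1 0 0 0 3 0.25;0.2 -3.1 0 0 0 3 0.25"
}}

```text
time: 20.72
position: [0.5305, 0.0893, 0.146]
tool_rot: [0.991, -0.131, -0.001, 0.001]
ft_force: [-1.1, -5.7, -4.7]
grip_width: 0.022
grip_force: 3.1
```

```bash
python3 f.py
```

```text
t 20.975 th 165.11428298804472 phi 165.03136283242094 r 0.05918934068271428 F tang(ccw) 4.514801291482055 rad 0.12286928743859009 z -3.5805025648214728 M about rad 0.6931245203283535 grip 2.1947625154280104 torque/.06 4.453621780920246
```

Request:
{"op": "send_rows", "data": {
  "deltas": "0.1 -2.1 0 0 0 2 0.25;0.1 -2.1 0 0 0 2 0.25"
}}

```text
time: 21.22
position: [0.5318, 0.0933, 0.146]
tool_rot: [0.986, -0.165, -0.001, 0.001]
ft_force: [-1.9, -6.1, -3.2]
grip_width: 0.0219
grip_force: 3.1
```

```bash
python3 f.py
```

```text
t 21.475 th 161.11847479436628 phi 161.02183481054655 r 0.0591685822371176 F tang(ccw) 5.00875879707298 rad 0.018245393368708722 z -3.7413478826724447 M about rad 0.7648864009791025 grip 2.4790337416925468 torque/.06 4.939315239375573
```

Request:
{"op": "send_rows", "data": {
  "deltas": "0.1 -0.8 0 0 0 0.8 0.25;0 -0.8 0 0 0 0.8 0.25;0 -0.8 0 0 0 0.8 0.25;0 -0.8 0 0 0 0.8 0.25"
}}

```text
time: 21.98
position: [0.5329, 0.0964, 0.146]
tool_rot: [0.981, -0.192, -0.001, 0.001]
ft_force: [-1.6, -5.7, -4.5]
grip_width: 0.0219
grip_force: 3.1
```

```bash
python3 arc.py; python3 f.py
```

```text
t 21.975 r 59.05235226322791 th 158.37637838887755 phi+180 157.8123389685409 z 0.145968141870484 f [-1.59743119 -5.68416914 -4.49278735] w 0.021910736344036733
torque on tool 0.346803221378337 tang N 5.780053689638951 radial -0.6096495293083586 moment [-0.93522684  0.33732473  0.07269235]
t 22.225 th 158.19817015967826 phi 157.81889446432282 r 0.05906515857791939 F tang(ccw) 5.705016989027837 rad -0.19537315621456217 z -4.470368850789681 M about rad 0.8984955333581848 grip 2.9050689650466666 torque/.06 5.617278973319237
```

Request:
{"op": "send_rows", "data": {
  "deltas": "0 -0.8 0 0 0 0.8 0.25;0 -0.8 0 0 0 0.8 0.25;0 -0.8 0 0 0 0.8 0.25;0 -0.8 0 0 0 0.8 0.25;0 -0.8 0 0 0 0.8 0.25;0 -0.8 0 0 0 0.8 0.25"
}}

```text
time: 22.98
position: [0.5348, 0.1006, 0.1459]
tool_rot: [0.972, -0.233, -0.001, 0.001]
ft_force: [-1.4, -7.1, -4.7]
grip_width: 0.0216
grip_force: 3.6
```

```bash
python3 arc.py; python3 f.py
```

```text
t 22.975 r 58.99160640276246 th 153.86241696020727 phi+180 153.02017465659907 z 0.14585303288209514 f [-1.35122981 -7.10974178 -4.74224622] w 0.021564135428988763
torque on tool 0.4116402345142933 tang N 6.860670575238222 radial -1.9189898480187788 moment [-1.07633362  0.34367559  0.04528844]
t 23.225 th 153.6321029528672 phi 153.02944538078359 r 0.059003647256298725 F tang(ccw) 6.34871612809042 rad -1.2017240422420463 z -4.86560246833816 M about rad 0.965006339910572 grip 3.160451487347018 torque/.06 6.255374787642948
```

Request:
{"op": "send_rows", "data": {
  "deltas": "0 -0.8 0 0 0 0.8 0.25;0 -0.8 0 0 0 0.8 0.25;0 -0.8 0 0 0 0.8 0.25;0 -0.7 0 0 0 0.7 0.25;0 -0.5 0 0 0 0.5 0.25;0 -0.3 0 0 0 0.3 0.25"
}}

```text
time: 23.98
position: [0.5367, 0.104, 0.1458]
tool_rot: [0.964, -0.266, -0.001, 0.001]
ft_force: [-1.6, -6.9, -5.6]
grip_width: 0.022
grip_force: 3.6
```

```bash
python3 arc.py; python3 f.py
```

```text
t 23.975 r 58.937292133545824 th 150.10965607893462 phi+180 149.132316896362 z 0.14579155436347255 f [-1.58456765 -6.94108071 -5.56273922] w 0.02197618353422735
torque on tool 0.4012120425800228 tang N 6.686867376333714 radial -2.0852398620596273 moment [-1.04565332  0.33318828  0.14285309]
t 24.225 th 150.08185194612125 phi 149.1462117920449 r 0.05897139190000937 F tang(ccw) 6.531894111817569 rad -1.372470518038825 z -5.046624753338336 M about rad 1.0489456571109739 grip 3.4581116697518155 torque/.06 6.441086054306612
```

Request:
{"op": "send_rows", "data": {
  "deltas": "0 -0.8 0 0 0 0.8 0.25;0 -0.8 0 0 0 0.8 0.25;0 -0.8 0 0 0 0.8 0.25;0 -0.6 0 0 0 0.6 0.25;0 -0.3 0 0 0 0.3 0.25;0 0 0 0 0 0 0.25"
}}

```text
time: 24.98
position: [0.5384, 0.1068, 0.1457]
tool_rot: [0.956, -0.294, -0.001, 0.001]
ft_force: [-1.2, -6.6, -4.0]
grip_width: 0.0217
grip_force: 3.3
```

```bash
python3 arc.py; python3 f.py
```

```text
t 24.975 r 58.95061773792322 th 146.94032896425452 phi+180 145.83725416953044 z 0.1457427421231192 f [-1.17333066 -6.63874312 -3.97125505] w 0.02172960785508203
torque on tool 0.36573057539333753 tang N 6.095509589888959 radial -2.6381433988897145 moment [-1.00697054  0.28205783  0.02715656]
t 25.225 th 146.89211661436715 phi 145.84391432953794 r 0.0589832683970637 F tang(ccw) 6.5028965350014305 rad -2.0194571297968 z -4.672082611486142 M about rad 0.9828319875238518 grip 3.3187362016178668 torque/.06 6.42794880757594
```

Request:
{"op": "send_rows", "data": {
  "deltas": "0 -0.6 0 0 0 0.6 0.25;0 -0.6 0 0 0 0.6 0.25"
}}

```text
time: 25.48
position: [0.539, 0.1076, 0.1457]
tool_rot: [0.953, -0.304, -0.001, 0.001]
ft_force: [-2.7, -7.2, -4.8]
grip_width: 0.0218
grip_force: 3.6
```

```bash
python3 arc.py; python3 f.py
```

```text
t 25.475 r 58.937168361126794 th 145.93919504585392 phi+180 144.6359903415751 z 0.14572830241670623 f [-2.71430895 -7.17818009 -4.7530739 ] w 0.021813052708258167
torque on tool 0.4400795543014653 tang N 7.334659238357755 radial -1.7716485142807885 moment [-1.08823992  0.37760266  0.08532045]
t 25.725 th 145.80095854160794 phi 144.64359309978101 r 0.058954313137405186 F tang(ccw) 6.8678392355543085 rad -2.026428114367365 z -5.383374989007812 M about rad 1.0203112943311465 grip 3.4313659206964076 torque/.06 6.786986449740623
```

Request:
{"op": "send_rows", "data": {
  "deltas": "0 2.5 0 0 0 0 0.25;0 2.3 0 0 0 0 0.25;0 0 0 0 0 0 0.3;0 0 0 0 0 0 0.4;0 0 -20 0 0 0 0.4;0 0 -40 0 0 0 0.4;0 0 -40 0 0 0 0.4;0 0 -30 0 0 0 0.4;0 0 0 0 0 0 0.4"
}}

```text
time: 26.85
position: [0.5387, 0.1048, 0.2789]
tool_rot: [0.953, -0.304, 0.003, -0.001]
ft_force: [0.8, 1.0, 0.9]
grip_width: 0.0344
grip_force: 0.0
```

```bash
python3 k.py; python3 w.py w5.png
```

```text
knobtop 967 [0.5891 0.0747] ang 24.310104
whiteline 149 [0.5956 0.0793] ang 14.666582
tab 152 [0.6399 0.0977] ang 24.500824
tab_all 299 [0.6396 0.0981] ang 24.100773
knob ->tab 24.371666889574062
white ->tab 22.595766672692882
ring ->tab 24.055916555498708
tcp ->tab -3.797736924128326
27.05 [0.5363 0.1045 0.2748] -35.41102391502573 0.034857160714238083 [-0.6761 -0.1725 -1.0454] [-0.0121  0.4451  1.6481  0.0001  1.0514  2.1767]
lock_ring 0.75 [235  89 307 235] 4248 z 0.09481644535468664 mean [0.5775 0.0801 0.0939] rect ((0.5705435872077942, 0.09293849766254425), (0.05288266763091087, 0.10327673703432083), 44.65878677368164) line -30.878817
 ring ((0.5859171152114868, 0.07660365849733353), 0.029437007382512093)
 lever [0.5384 0.1024] -29.3091 0.09300894106671113
adjuster 0.57 [241  84 299 155] 1019 z 0.1260836628708665 mean [0.5891 0.0747 0.1254] rect ((0.5898382067680359, 0.07533513009548187), (0.03570844233036041, 0.012073985300958157), 24.451303482055664) line 24.477324
index_tab 0.73 [192  72 219  94] 308 z 0.06545156460817472 mean [0.6395 0.0982 0.0646] rect ((0.6389555931091309, 0.09816930443048477), (0.018238713964819908, 0.010369247756898403), 26.22764778137207) line 29.388264
lever 0.94 [232  87 309 231] 4309 z 0.09482402025813073 mean [0.5777 0.08   0.0939] rect ((0.570688784122467, 0.09264880418777466), (0.05356428772211075, 0.10348078608512878), 44.115867614746094) line -30.835243
```

View pics/w5.png

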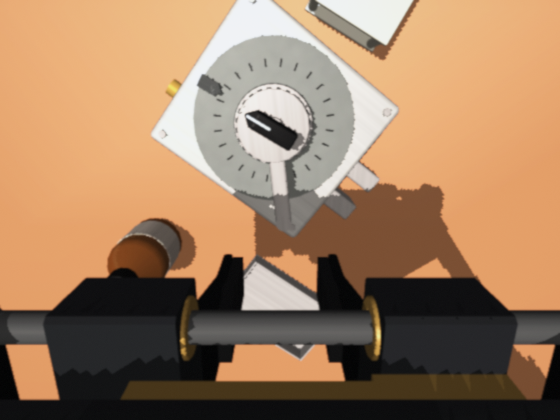

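The picture shows the knob (col 270, row 130) pointing at the tab (col 210, row 85). Both measure 24.4°, the lever stands at about 150°, and the gripper is clear.

```bash
python3 -c "
from rig import robot
print(robot.hand_in())"
```

```text
the job is handed in; nothing more can be done
None
```

The job is handed in: I slackened the ring, turned the knob to the index tab (both read about 24.4° in the last picture), retightened the ring to about 0.42 N m (6.8–7.3 N at 60 mm), and left the gripper clear; no verdict came back.

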